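# Swing the drip hook out and hang the slide rack

## Robot

A 6-joint arm with a two-finger parallel gripper is mounted at the origin on the work surface. World frame = base frame: x ahead of the robot, y to its left, z up, the work surface at z = 0. Lengths are in m, angles in rad, forces in N, time in s.
With the tool pointing down it reaches from about 0.375 to 0.9 m from the base axis. Payload 3.1 kg.
Tool frame: the origin (TCP) lies midway between the tips of the shut fingers; the grasp point (between the pads) lies 19 mm behind it; z points along the fingers, y is the line along which they close (so a half turn about z gives the same grasp; the last joint's range is limited). The gripper opens to 87 mm and grips with 3 to 60 N. Pads are 19 mm wide; open, the fingers measure 117 mm over their backs; the gripper's body (75 mm by 190 mm) begins 51 mm behind the grasp point.
Start: joints at [-1.478, 0.527, 1.433, -0, 1.181, -0.178], TCP at [0.167, -0.602, 0.223] pointing down, gripper open.
Joint ranges: [-3.08, 3.08], [-0.75, 2.2], [0.22, 2.44], [-1.43, 4.57], [0, 2.65], [-2.85, 2.85]. Speed limits (rad/s): [2.79, 2.79, 3.14, 3.14, 3.14, 3.14].

## Interface

Orientations are given as a unit quaternion [x, y, z, w].
In Python, from rig import get_obs, cams, job gives the robot as it stands.
- The arm moves only by the tool servo_tool, never from a script. Its argument "moves" is text: rows parted by semicolons, each of 5 numbers parted by spaces: the shift along the tool's x, y, z in m, then the turn about the tool's z in degrees, then the finger opening in m, from 0 to 0.087. In form: dx dy dz spin claw; .... A call has 1 to 10 rows; each row is the pose to reach, as a shift and turn from the pose commanded when the call began, along the tool's axes at that moment; what a row does not reach only later rows make up. A row lasts 1/12 s, in which the tool goes at most 41.7 mm and 7.16 degrees, less where a joint would pass 70% of its speed; a pose out of reach is approached as far as the arm can. A call with a gripper value outside its range is refused whole. The fingers move at their own pace and stop on an object; "grip_force" is the grip in N (left out, the last holds). Time passes only in rows, so rows that repeat a pose let the fingers close. It gives the time, the measured TCP pose, the force, the opening and the grip force at its end, in the units of the state.
- get_obs(): the state, without advancing time (a new reading comes with each control period).
- cams.camera(name): name is "scene" or "top" or "wrist"; returns the picture (400x640x3 uint8, blue, green, red); there is no depth.
- cams.camera_model(name): a dict with "fx", "fy", "cx", "cy" (pixels), "dist" ([k1, k2, p1, p2, k3] as OpenCV has them; the pictures are not rectified), "R" (3x3) and "t" (3): a world point X has camera coordinates R X + t. Camera axes: x right, y down, z forward; pixel columns grow to the right and rows downward; lengths in m; the calibration is good to about 2 mm. A picture is of the moment at which its call begins: read the wrist's pose just before it. camera_model takes no time and is no camera call; for the wrist camera it gives the pose at the moment of the call.
- job.hand_in(): hands the job in; it is judged then, once.
The state is a dict: "time": time; "q": joint angles; "joint_velocities": joint speeds; "joint_torque": joint torques, N m; "position": TCP position; "tool_rot": TCP orientation; "ft_force": force on the tool from outside, world axes, zero at the start; "moment": the same for the moment, N m; "grip_width": finger opening in m; "grip_force": force on a finger pad.
Only numpy, scipy, OpenCV 4.12 (cv2) and the standard library are available. Lean on these libraries where they do the work, as an engineer would, in place of code of your own. Each camera call takes 0.05 s, during which the arm holds its last target. There are 200 camera calls.

## Task

Without gripping the hook, push the swivel hook on the drip stand with the closed fingers, anticlockwise seen from above, until it points out over the tray and has been pressed on through its stiff last bit to its solid stop, gently (never harder than about 20 N). Then take the slide rack by its white tab, keep it upright, slide its handle over the end of the hook, lower it softly into the dip of the hook and let it go, so that it hangs still over the tray. Leave the bottle, specimen box, mouse and tweezers where they are.

Things in the scene. Friction and masses are not known exactly. Their poses are not given: they have to be found in the camera images.
- stand: Fixed drip stand: dark base plate 210 x 150 mm, 6 mm thick, white tray on it 130 x 150 mm (rim 24 mm above the bench), upright steel post 22 mm across. Origin: on the post's axis, at bench height; z up. Its -x axis points from the post along the tray's middle line. The plate reaches 165 mm from the post on the tray side, 45 mm on the other.
- hook: Swivel hook on the post, 10 mm steel rod. Origin on the turning axis, 178 mm above the bench, at the rod's mid-height; x along the rod outwards, z up. Its 28 mm hub ends 12 mm above the origin. It starts 1.2 to 2.4 rad clockwise (from above) of the tray's middle line, swings with light friction and stays where left. Going anticlockwise, the free swing ends over the tray, somewhat short of that line.
- hook_mid (a point): Centre of the hook's rod 50 mm from the turning axis. Axes as the hook's. Pushed 65 mm from the axis the hook swings freely at about 2 N, until it takes up the lock; where that happens cannot be seen and differs each time.
- hook_tip (a point): Centre of the rod at its upturned free end, 98 mm from the turning axis and 16 mm above the hook's origin (the very top is 5 mm higher). Axes as the hook's.
- lock (a joint): Stiff lock at the end of the hook's swing, rad: 0 open (start), 0.06 fully home on a hard stop. It moves only when the hook, at the end of its free swing, is pressed on anticlockwise with 0.6 N m (9 N at 65 mm from the axis) for the last 0.06 rad, then meets the hard stop. It stays where left and looks no different locked or open.
- hook_saddle (a point): Top of the rod at the bottom of its dip, 70 mm from the turning axis, 3 mm below the hook's origin: here the rack's handle hangs. The rod's centre line is level to 50 mm, 8 mm lower at 70 mm, level again at 90 mm, then turns up. Axes as the hook's.
- rack: Steel slide rack, 0.2 to 0.4 kg, loose: basket 70 (x) x 84 (y) x 40 mm high. Origin: centre of underside, z up. A 6 mm wire handle in its y-z plane rises at y = +-42 mm to 75 mm height, then as an upside-down V to its peak, 102 mm underside. On it a white tab 16 (x) x 12 (y) mm, 106 to 151 mm high: pinch it from above across the 12 mm. A half turn looks the same.
- rack_apex (a point): Underside of the peak of the rack's wire handle, 102 mm above the rack's origin; axes as the rack's.
- bottle: White closed plastic bottle, 64 mm across, 150 mm high, standing loose, not to be disturbed. Origin: centre of its underside.
- specimen_box: Clear flat box 74 x 74 mm, 28 mm high, loose, not to be disturbed. Origin: centre of its underside.
- mouse: Cream computer mouse 100 x 58 mm, 31 mm high, loose, not to be disturbed. Origin: centre of its underside.
- tweezers: Steel tweezers 115 mm long along x, 6 mm high, lying loose on a paper towel, not to be disturbed. Origin: underside, near the middle.
Things that resemble listed ones, but are neither listed nor needed, are in the scene too. Leave any blue, green or turquoise look-alike of the rack alone.

How it is judged:
By the outcome, as a careful person would: the job done as asked, in the order asked, and still so for the second after the job is handed in, with the robot touching nothing.
It also fails if it takes over 72 s, if anything falls off the work surface, if the arm or the gripper's body presses on something with over 40 N, if the wrist force passes 120 N, or if a joint passes its speed limit or range.

## Working session

There is one attempt and no reset: what is moved stays moved. The work goes in short steps, Python scripts to look and compute and a tool call to move; the robot and the scene stay as the last step left them, time stands still between calls to the robot, and variables do not carry over. Pictures are saved under pics/ and viewed, at most 10 in all, crops included, and the job is handed in when it is done.

Besides the shell and the picture viewer there is one more tool, called after "Emit:" as name(argument=value, ...) on one line, values as JSON. servo_tool: Moves the arm, as the interface text tells. Its arguments: {"type":"object","properties":{"moves":{"type":"string"},"grip_force":{"type":"number"}},"required":["moves"]}

```bash
mkdir -p pics
cat > h.py <<'E'
import numpy as np,cv2
from rig import get_obs,cams,job
def ray(m,uv):
    K=np.array([[m['fx'],0,m['cx']],[0,m['fy'],m['cy']],[0,0,1.]])
    p=cv2.undistortPoints(np.array([[uv]],float),K,np.array(m['dist'],float))[0,0]
    R=np.array(m['R']);t=np.array(m['t'])
    return -R.T@t, R.T@np.array([p[0],p[1],1.])
def plane(m,uv,z):
    c,d=ray(m,uv);return c+d*(z-c[2])/d[2]
def tri(m1,a,m2,b):
    c1,d1=ray(m1,a);c2,d2=ray(m2,b)
    s=np.linalg.lstsq(np.c_[d1,-d2],c2-c1,rcond=None)[0]
    p,q=c1+s[0]*d1,c2+s[1]*d2
    return (p+q)/2,np.linalg.norm(p-q)
def proj(m,X):
    K=np.array([[m['fx'],0,m['cx']],[0,m['fy'],m['cy']],[0,0,1.]])
    return cv2.projectPoints(np.array([X],float),cv2.Rodrigues(np.array(m['R']))[0],np.array(m['t'],float),K,np.array(m['dist'],float))[0][0,0]
E
python3 - <<'E'
from h import *
for n in ['scene','top']:
    cv2.imwrite(f'pics/{n}0.png',cams.camera(n)); m=cams.camera_model(n); print(n,-np.array(m['R']).T@np.array(m['t']),m['fx'])
print(get_obs())
E
```

```text
scene [1.12176916 0.27687401 1.13965199] 436.40073220333863
top [0.48827833 0.00385712 1.04357684] 402.8545702502337
{'time': 0.1, 'q': array([-1.47845983e+00,  5.28385721e-01,  1.43379573e+00, -1.50028886e-05,
        1.18143741e+00, -1.78471075e-01]), 'joint_velocities': array([ 0.00179077, -0.00089059, -0.00349372,  0.00109634,  0.00058209,
       -0.0014011 ]), 'joint_torque': array([-5.62068919e-05, -4.40986311e+01, -1.77150679e+01,  6.34859875e-02,
        5.34466084e-02, -4.05521666e-05]), 'position': array([ 0.16717111, -0.60151833,  0.22165497]), 'tool_rot': array([ 9.90846011e-01,  1.34993172e-01,  3.66875174e-05, -1.01246378e-03]), 'ft_force': array([-0.31130189,  0.5112159 ,  0.14172792]), 'moment': array([ 0.00797724,  0.01810806, -0.002272  ]), 'grip_force': 0.0, 'grip_width': 0.08701131902480942}
```

View pics/scene0.png

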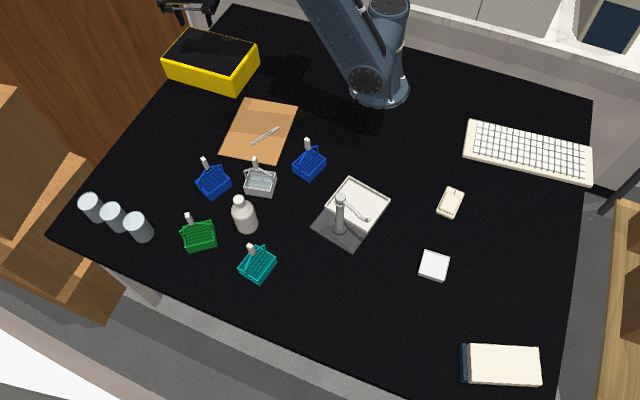

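View pics/top0.png

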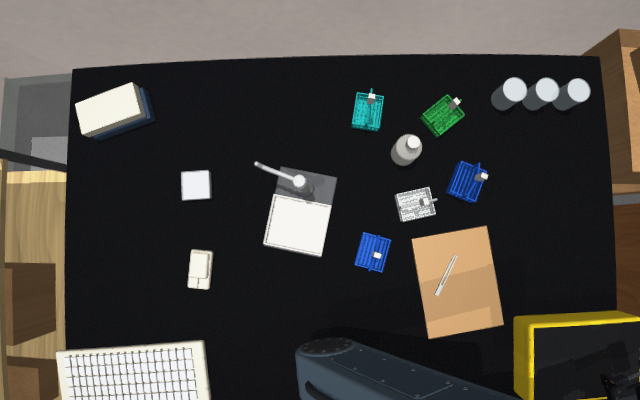

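The top view shows the stand's post at about (300,181), the tray below it at about (297,225), and the hook tip at about (257,164). The steel rack is at about (416,204), the bottle at (407,150), and a blue look-alike at (373,252). I'll zoom in on the stand and rack.

Run:
```python
from h import *
t=cv2.imread('pics/top0.png');s=cv2.imread('pics/scene0.png')
f=lambda im,x,y:cv2.resize(im[y:y+75,x:x+100],(400,300),interpolation=cv2.INTER_CUBIC)
# crops at 4x; origins
a=np.vstack([np.hstack([cv2.resize(t[150:262,240:340],(400,448))[:300],f(t,375,165)]),np.hstack([f(s,305,178),f(s,215,140)])])
cv2.imwrite('pics/c1.png',a)
mt=cams.camera_model('top')
# tray white mask, corners at rim z=.024
g=t.min(2); msk=((g>150)).astype(np.uint8); msk[:193]=0; msk[262:]=0; msk[:,:255]=0; msk[:,345:]=0
c=max(cv2.findContours(msk,0,2)[0],key=cv2.contourArea); bx=cv2.boxPoints(cv2.minAreaRect(c)); print(bx)
P=[plane(mt,b,.024) for b in bx]; print(np.round(P,4)); print([np.linalg.norm(P[i]-P[i-1]) for i in range(4)])
```

```text
[[262.53848 244.3077 ]
 [272.76926 193.15385]
 [331.2308  204.84618]
 [321.00003 256.     ]]
[[0.4458 0.1876 0.024 ]
 [0.5755 0.1603 0.024 ]
 [0.543  0.0117 0.024 ]
 [0.4145 0.0397 0.024 ]]
[np.float64(0.15121623286227046), np.float64(0.1325389324115202), np.float64(0.15217254185483137), np.float64(0.13154593517086616)]
```

View pics/c1.png

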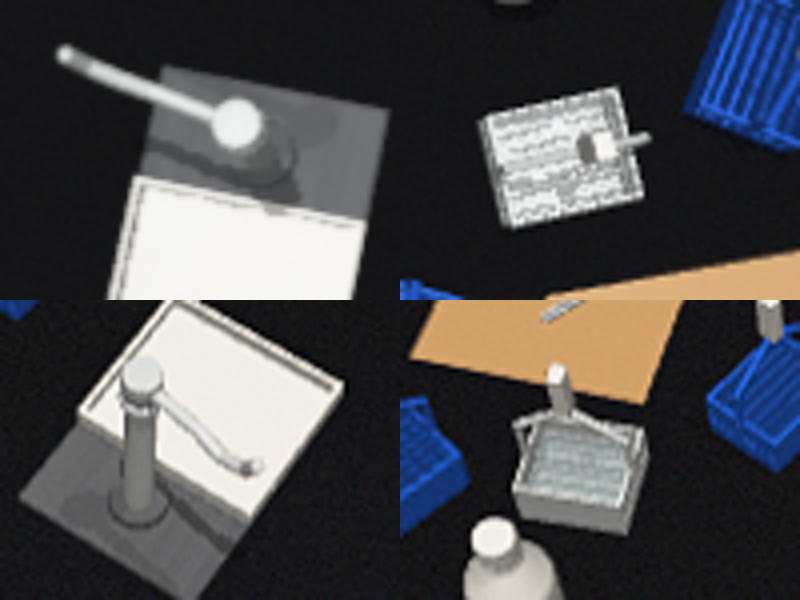

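The crops give the following pixel positions:

| Feature | Top view | Scene view |
|---|---|---|
| Hub top | (299.2,181) | (340.5,196) |
| Hook tip | (256.5,163.7) | (368.5,219) |
| Tab top | (426.2,201.7) | (254,157) |

The basket corners in the top view are listed in the next script.

Run:
```python
from h import *
mt=cams.camera_model('top');ms=cams.camera_model('scene')
hub=plane(mt,(299.2,181),.19);print('hub',hub,plane(ms,(340.7,195),.19),'tri',tri(mt,(299.2,181),ms,(340.7,195)))
tip=plane(mt,(256.5,163.7),.197);print('tip',tip,plane(ms,(368.5,217),.197),tri(mt,(256.5,163.7),ms,(368.5,217)))
d=tip-hub;print(np.linalg.norm(d[:2]),np.arctan2(d[1],d[0]))
print('tab',plane(mt,(426.2,201.7),.151),tri(mt,(426.2,201.7),ms,(254.3,157.5)))
c=[(375+(X-400)/4,165+Y/4) for X,Y in [(480,120),(618,88),(643,196),(510,228)]]
P=np.array([plane(mt,p,.04) for p in c]);print(P,P.mean(0),np.linalg.norm(P-np.roll(P,1,0),axis=1))
e=P[1]-P[0]+P[2]-P[3];print('y axis ang',np.degrees(np.arctan2(e[1],e[0])))
print('bottle',plane(mt,(413,143),.15),'blue tab',plane(mt,(377,255),.151))
w=cams.camera_model('wrist');o=get_obs();from scipy.spatial.transform import Rotation as R
T=R.from_quat(o['tool_rot']).as_matrix();print(T.round(3));print('wristcam in tool',T.T@(-np.array(w['R']).T@np.array(w['t'])-o['position']))
print((np.array(w['R'])@T).round(3))
```

```text
hub [0.58627873 0.07789792 0.19      ] [0.58361913 0.07810487 0.19      ] tri (array([0.58566983, 0.0781981 , 0.19315892]), np.float64(0.001248794723813616))
tip [0.62453986 0.16843984 0.197     ] [0.62042348 0.16583101 0.197     ] (array([0.62364885, 0.16688574, 0.20336442]), np.float64(0.000683035044501067))
0.09829421680702378 1.1709779670128713
tab [ 0.53930588 -0.20029189  0.151     ] (array([ 0.53915114, -0.19980607,  0.15203987]), np.float64(0.000517350025316522))
[[ 0.5638383  -0.14803176  0.04      ]
 [ 0.58234556 -0.23528185  0.04      ]
 [ 0.51450167 -0.24864409  0.04      ]
 [ 0.49621922 -0.16483206  0.04      ]] [ 0.53922619 -0.19919744  0.04      ] [0.06967489 0.08919135 0.06914726 0.08578289]
y axis ang -77.86248602269706
bottle [ 0.6720536  -0.17565038  0.15      ] blue tab [ 0.42383617 -0.08808077  0.151     ]
[[ 0.964  0.268 -0.   ]
 [ 0.268 -0.964  0.002]
 [ 0.    -0.002 -1.   ]]
wristcam in tool [ 0.08151815 -0.00158024 -0.16202002]
[[ 0.001  1.    -0.001]
 [-0.955  0.001 -0.297]
 [-0.297  0.001  0.955]]
```

Measurements agree with what's given. Post is at (0.586, 0.078), hook direction 67°, tray line 168°, so 1.76 rad to go. The tab is at (0.539, -0.200) with its top at 0.151, and the rack's y axis is at -78°. I'll go to the clockwise side of the hook with the fingers closed.

Emit:
servo_tool(moves="0.05 -0.045 -0.05 5 0;0.65 -0.575 -0.078 38.5 0;0.65 -0.575 -0.078 38.5 0;0.65 -0.575 -0.078 38.5 0;0.65 -0.575 -0.078 38.5 0;0.65 -0.575 -0.078 38.5 0;0.65 -0.575 -0.078 38.5 0;0.65 -0.575 -0.078 38.5 0;0.65 -0.575 -0.078 38.5 0;0.65 -0.575 -0.078 38.5 0", grip_force=20)

```text
time: 0.93
position: [0.3889, -0.259, 0.2711]
tool_rot: [0.98, -0.199, -0.0, -0.0]
ft_force: [0.9, -0.6, 0.2]
grip_width: 0.0281
grip_force: 0.0
```

```bash
cat >> h.py <<'E'
from scipy.spatial.transform import Rotation as Ro
def st():
    o=get_obs();T=Ro.from_quat(o['tool_rot']).as_matrix();a=np.degrees(np.arctan2(T[1,0],T[0,0]))
    print('t%.2f'%o['time'],o['position'].round(4),'ang%.1f'%a,'F',o['ft_force'].round(1),'M',o['moment'].round(2),'w%.4f'%o['grip_width'],'q6 %.2f'%o['q'][5]);return o,T,a
def rows(W):
    "W: list of (x,y,z,toolx angle deg) -> rows"
    o,T,a=st()
    for w in W:
        d=T.T@(np.array(w[:3])-o['position']); s=(a-w[3]+180)%360-180
        print(' '.join('%.4f'%v for v in d),'%.1f'%s)
E
python3 - <<'E'
from h import *
rows([(.639,.126,.30,-23),(.639,.126,.155,-23)])
E
```

```text
t0.93 [ 0.3889 -0.259   0.2711] ang-23.0 F [ 0.9 -0.6  0.2] M [ 0.02  0.01 -0.04] w0.0281 q6 1.14
0.0796 -0.4521 -0.0288 -0.0
0.0797 -0.4521 0.1162 -0.0
```

Emit:
servo_tool(moves="0.08 -0.452 -0.029 0 0;0.08 -0.452 -0.029 0 0;0.08 -0.452 -0.029 0 0;0.08 -0.452 -0.029 0 0;0.08 -0.452 -0.029 0 0;0.08 -0.452 -0.029 0 0;0.08 -0.452 -0.029 0 0;0.08 -0.452 -0.029 0 0;0.08 -0.452 -0.029 0 0;0.08 -0.452 -0.029 0 0")

```text
time: 1.77
position: [0.6154, 0.0897, 0.2971]
tool_rot: [0.98, -0.199, -0.001, 0.0]
ft_force: [0.7, -1.5, 1.0]
grip_width: 0.0006
grip_force: 0.0
```

Emit:
servo_tool(moves="0 0 0 0 0;0 0 0 0 0;0 0 0 0 0;0 0 0 0 0")

```text
time: 2.1
position: [0.6141, 0.0865, 0.2969]
tool_rot: [0.98, -0.2, -0.001, 0.0]
ft_force: [0.6, 0.5, -0.3]
grip_width: 0.0004
grip_force: 0.0
```

Run:
```python
from h import *
rows([(.639,.126,.155,-23)])
im=cams.camera('wrist');cv2.imwrite('pics/w1.png',im)
m=cams.camera_model('wrist');print(proj(m,(.586,.078,.19)),proj(m,(.624,.168,.197)),proj(m,(.611,.138,.178)))
```

```text
t2.10 [0.6141 0.0865 0.2969] ang-23.1 F [ 0.6  0.5 -0.3] M [ 0.06 -0.04  0.04] w0.0004 q6 1.93
0.0077 -0.0463 0.1419 -0.1
[336.22813265 218.15535151] [233.5061162  221.08423055] [270.89860706 214.33394216]
```

View pics/w1.png

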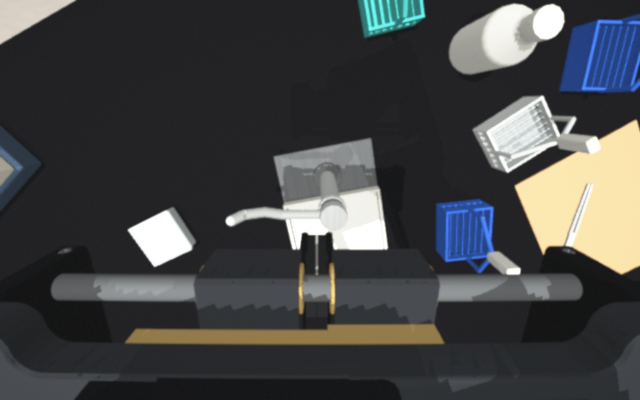

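The wrist view puts the hub at (333,213) and the hook tip at (232,221), which is within a few mm of the prediction. Now down beside the hook.

Emit:
servo_tool(moves="0.008 -0.046 0 0 0;0.008 -0.046 0 0 0;0.008 -0.046 0.03 0 0;0.008 -0.046 0.06 0 0;0.008 -0.046 0.09 0 0;0.008 -0.046 0.12 0 0;0.008 -0.046 0.142 0 0;0.008 -0.046 0.142 0 0;0.008 -0.046 0.142 0 0")

```text
time: 2.9
position: [0.6396, 0.1256, 0.1546]
tool_rot: [0.98, -0.2, -0.001, 0.0]
ft_force: [0.1, -0.3, 1.2]
grip_width: 0.0006
grip_force: 0.0
```

```bash
cat >> h.py <<'E'
C=np.array([.5855,.078])
def arc(phis,z=.155,r=.065,off=.0145):
    "finger pose pushing hook at direction phi (deg)"
    W=[]
    for p in phis:
        a=np.radians(p);u=np.array([np.cos(a),np.sin(a)]);n=np.array([u[1],-u[0]])
        q=C+r*u+off*n;W.append((*q,z,p-90))
    rows(W)
E
python3 - <<'E'
from h import *
arc([67,72,77,82,87,92,97,102,107,112])
E
```

```text
t2.90 [0.6396 0.1256 0.1546] ang-23.1 F [ 0.1 -0.3  1.2] M [ 0.06  0.03 -0.04] w0.0006 q6 2.00
-0.0166 -0.0000 -0.0003 -0.1
-0.0224 -0.0010 -0.0003 -5.1
-0.0282 -0.0015 -0.0003 -10.1
-0.0340 -0.0015 -0.0003 -15.1
-0.0397 -0.0010 -0.0003 -20.1
-0.0455 -0.0000 -0.0002 -25.1
-0.0511 0.0015 -0.0002 -30.1
-0.0565 0.0035 -0.0002 -35.1
-0.0618 0.0059 -0.0002 -40.1
-0.0668 0.0088 -0.0002 -45.1
```

Emit:
servo_tool(moves="-0.01 0 0 0 0;-0.0165 0 0 0 0;-0.0225 -0.001 0 -5 0;-0.028 -0.0015 0 -10 0;-0.034 -0.0015 0 -15 0;-0.0395 -0.001 0 -20 0;-0.0455 0 0 -25 0;-0.051 0.0015 0 -30 0;-0.0565 0.0035 0 -35 0;-0.062 0.006 0 -40 0")

```text
time: 3.73
position: [0.5831, 0.1457, 0.1581]
tool_rot: [0.989, 0.15, 0.004, 0.001]
ft_force: [3.4, -1.4, -1.0]
grip_width: 0.0003
grip_force: 1.3
```

Run:
```python
from h import *
arc(range(112,153,4))
```

```text
t3.73 [0.5831 0.1457 0.1581] ang17.3 F [ 3.4 -1.4 -1. ] M [-0.15 -0.49  0.02] w0.0003 q6 1.33
-0.0087 -0.0006 0.0030 -4.7
-0.0133 -0.0011 0.0030 -8.7
-0.0180 -0.0013 0.0030 -12.7
-0.0226 -0.0011 0.0029 -16.7
-0.0272 -0.0006 0.0029 -20.7
-0.0318 0.0002 0.0029 -24.7
-0.0363 0.0013 0.0028 -28.7
-0.0407 0.0028 0.0028 -32.7
-0.0450 0.0045 0.0028 -36.7
-0.0492 0.0066 0.0027 -40.7
-0.0532 0.0089 0.0027 -44.7
```

Emit:
servo_tool(moves="-0.0045 -0.0005 0 -4 0;-0.009 -0.001 0 -8 0;-0.0135 -0.001 0 -12 0;-0.018 -0.001 0 -16 0;-0.0225 -0.0005 0 -20 0;-0.027 0 0 -24 0;-0.0315 0.001 0 -28 0;-0.036 0.002 0 -31 0;-0.039 0.003 0 -33 0;-0.04 0.003 0 -34 0")

```text
time: 4.57
position: [0.5452, 0.1313, 0.1579]
tool_rot: [0.902, 0.431, 0.003, 0.001]
ft_force: [2.0, 0.3, -0.0]
grip_width: 0.0005
grip_force: 1.0
```

Run:
```python
from h import *
arc(range(140,172,3))
```

```text
t4.57 [0.5452 0.1313 0.1579] ang51.1 F [ 2.   0.3 -0. ] M [ 0.07 -0.51 -0.01] w0.0005 q6 0.72
-0.0004 0.0001 0.0029 1.1
-0.0038 -0.0007 0.0029 -1.9
-0.0073 -0.0012 0.0029 -4.9
-0.0107 -0.0016 0.0029 -7.9
-0.0142 -0.0018 0.0028 -10.9
-0.0177 -0.0018 0.0028 -13.9
-0.0212 -0.0016 0.0028 -16.9
-0.0247 -0.0013 0.0028 -19.9
-0.0281 -0.0007 0.0028 -22.9
-0.0315 -0.0000 0.0028 -25.9
-0.0349 0.0009 0.0028 -28.9
```

Emit:
servo_tool(moves="-0.0017 -0.0003 0 -1.5 0;-0.0034 -0.0006 0 -3 0;-0.0052 -0.0009 0 -4.5 0;-0.0069 -0.0012 0 -6 0;-0.0087 -0.0015 0 -7.5 0;-0.0104 -0.0016 0 -9 0;-0.0122 -0.0017 0 -10.5 0;-0.0139 -0.0018 0 -12 0;-0.0139 -0.0018 0 -12 0")

```text
time: 5.32
position: [0.5351, 0.1218, 0.1574]
tool_rot: [0.853, 0.523, 0.003, 0.001]
ft_force: [3.0, 1.6, 0.5]
grip_width: 0.0004
grip_force: 1.1
```

Run:
```python
from h import *
arc(range(152,172,2))
```

```text
t5.32 [0.5351 0.1218 0.1574] ang63.0 F [3.  1.6 0.5] M [ 0.19 -0.42 -0.  ] w0.0004 q6 0.49
-0.0005 0.0000 0.0024 1.0
-0.0028 -0.0005 0.0024 -1.0
-0.0050 -0.0009 0.0024 -3.0
-0.0073 -0.0013 0.0024 -5.0
-0.0097 -0.0015 0.0024 -7.0
-0.0120 -0.0017 0.0023 -9.0
-0.0143 -0.0018 0.0023 -11.0
-0.0166 -0.0019 0.0023 -13.0
-0.0189 -0.0018 0.0023 -15.0
-0.0213 -0.0017 0.0023 -17.0
```

Emit:
servo_tool(moves="-0.0012 -0.0002 0 -1 0;-0.0023 -0.0004 0 -2 0;-0.0035 -0.0006 0 -3 0;-0.0046 -0.0008 0 -4 0;-0.0058 -0.001 0 -5 0;-0.0058 -0.001 0 -5 0")

```text
time: 5.82
position: [0.5326, 0.1187, 0.1571]
tool_rot: [0.829, 0.559, 0.004, 0.0]
ft_force: [4.3, 6.6, 3.1]
grip_width: 0.0001
grip_force: 4.3
```

Emit:
servo_tool(moves="-0.0011 -0.0002 0 -1 0;-0.0022 -0.0003 0 -2 0;-0.0033 -0.0005 0 -3 0;-0.0033 -0.0005 0 -3 0")

```text
time: 6.15
position: [0.5311, 0.1169, 0.1572]
tool_rot: [0.815, 0.58, 0.005, -0.0]
ft_force: [4.6, 10.8, 2.0]
grip_width: 0.0008
grip_force: 6.0
```

Run:
```python
from h import *
arc(range(158,172,2))
```

```text
t6.15 [0.5311 0.1169 0.1572] ang70.9 F [ 4.6 10.8  2. ] M [ 1.69 -0.94 -0.  ] w0.0008 q6 0.34
-0.0012 -0.0001 0.0021 2.9
-0.0035 -0.0007 0.0021 0.9
-0.0058 -0.0012 0.0021 -1.1
-0.0081 -0.0016 0.0021 -3.1
-0.0104 -0.0019 0.0021 -5.1
-0.0127 -0.0022 0.0020 -7.1
-0.0150 -0.0024 0.0020 -9.1
```

Lock taken up at about 156–157° (force jumped to ~11 N). Continue in small steps while watching force against motion.

Emit:
servo_tool(moves="-0.0007 -0.0001 0 0 0;-0.0014 -0.0002 0 0 0;-0.0014 -0.0002 0 0 0")

```text
time: 6.4
position: [0.531, 0.1165, 0.1573]
tool_rot: [0.815, 0.58, 0.006, -0.001]
ft_force: [6.2, 13.2, 1.4]
grip_width: 0.0005
grip_force: 7.4
```

Emit:
servo_tool(moves="-0.0005 -0.0001 0 0 0;-0.001 -0.0002 0 0 0;-0.001 -0.0002 0 0 0")

```text
time: 6.65
position: [0.5309, 0.1163, 0.1573]
tool_rot: [0.815, 0.58, 0.007, -0.001]
ft_force: [6.7, 15.0, 1.3]
grip_width: 0.0007
grip_force: 8.3
```

Emit:
servo_tool(moves="-0.0005 -0.0001 0 0 0;-0.001 -0.0002 0 0 0;-0.001 -0.0002 0 0 0")

```text
time: 6.9
position: [0.5308, 0.1159, 0.1574]
tool_rot: [0.815, 0.579, 0.007, -0.001]
ft_force: [7.0, 17.2, 1.1]
grip_width: 0.0005
grip_force: 9.2
```

Emit:
servo_tool(moves="0 0 0 0 0;0 0 0 0 0;0 0 0 0 0;0 0 0 0 0;0 0 0 0 0;0 0 0 0 0")

```text
time: 7.4
position: [0.5308, 0.1159, 0.1574]
tool_rot: [0.815, 0.58, 0.007, -0.001]
ft_force: [6.4, 16.8, 1.5]
grip_width: 0.0002
grip_force: 9.2
```

Emit:
servo_tool(moves="0.001 0 0 0 0;0.002 0 0 0 0;0.002 0 0 0 0;0.002 0 0 0 0")

```text
time: 7.73
position: [0.5309, 0.1164, 0.1573]
tool_rot: [0.815, 0.58, 0.006, -0.0]
ft_force: [5.9, 13.1, 2.0]
grip_width: 0.0003
grip_force: 6.9
```

Emit:
servo_tool(moves="0.001 0 0 0 0;0.002 0 0 0 0;0.002 0 0 0 0;0.002 0 0 0 0")

```text
time: 8.07
position: [0.531, 0.1169, 0.1571]
tool_rot: [0.814, 0.58, 0.005, 0.001]
ft_force: [5.9, 8.5, 1.9]
grip_width: 0.0005
grip_force: 4.7
```

Unloading retraces the loading line (same position at the same force), with up to ~18 N applied, i.e. 1.2 N·m, twice the lock's torque. So the hook is on its hard stop. Back off and rise.

Emit:
servo_tool(moves="0.004 0 0 0 0;0.008 0 0 0 0;0.014 0 0 0 0;0.02 0 0 0 0;0.025 0 0 0 0;0.025 0 -0.03 0 0;0.025 0 -0.07 0 0;0.025 0 -0.11 0 0;0.025 0 -0.14 0 0.05;0.025 0 -0.14 0 0.05")

```text
time: 8.9
position: [0.5399, 0.1387, 0.3025]
tool_rot: [0.814, 0.581, 0.006, 0.004]
ft_force: [0.1, 0.2, 0.1]
grip_width: 0.0075
grip_force: 0.0
```

Run:
```python
from h import *
cv2.imwrite('pics/top1.png',cams.camera('top'))
t=cv2.imread('pics/top1.png');cv2.imwrite('pics/c2.png',cv2.resize(t[150:262,240:340],None,fx=5,fy=5,interpolation=2))
rows([(.539,-.2,.30,12),(.539,-.2,.118,12)])
m=cams.camera_model('top')
for a in (155,158,161): print(a,proj(m,(.5855+.098*np.cos(np.radians(a)),.078+.098*np.sin(np.radians(a)),.197)))
```

```text
t8.95 [0.5381 0.1385 0.2993] ang71.0 F [-0.2 -0.5 -0.2] M [-0.06 -0.12  0.01] w0.0107 q6 0.38
-0.3198 0.1108 -0.0008 59.0
-0.3203 0.1094 0.1812 59.0
155 [279.78385701 223.29542252]
158 [282.01429334 224.23349495]
161 [284.29310016 225.05298651]
```

View pics/c2.png

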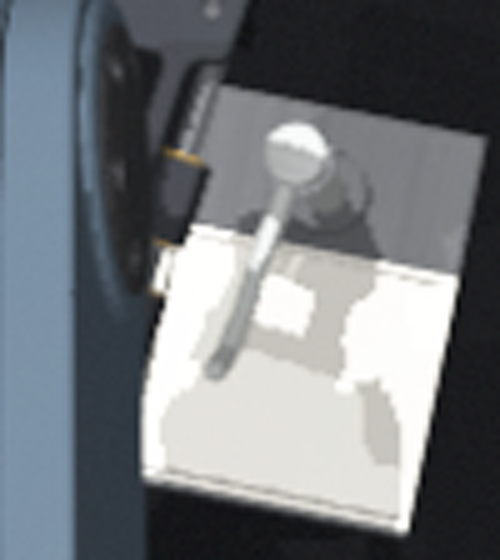

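The hook tip at crop (217,368), i.e. (283.4,223.6), confirms a hook direction of about 158.5°, staying put over the tray. On to the rack's tab.

Emit:
servo_tool(moves="-0.32 0.11 0 59 0.05;-0.32 0.11 0 59 0.05;-0.32 0.11 0 59 0.05;-0.32 0.11 0 59 0.05;-0.32 0.11 0 59 0.05;-0.32 0.11 0 59 0.05;-0.32 0.11 0 59 0.05;-0.32 0.11 0 59 0.05;-0.32 0.11 0 59 0.05;-0.32 0.11 0 59 0.05")

```text
time: 9.78
position: [0.535, -0.2027, 0.2934]
tool_rot: [0.995, 0.102, -0.002, -0.001]
ft_force: [-0.8, 1.0, 0.0]
grip_width: 0.0495
grip_force: 0.0
```

Emit:
servo_tool(moves="0 0 0 0 0.05;0 0 0 0 0.05;0 0 0 0 0.05")

```text
time: 10.03
position: [0.5357, -0.1983, 0.295]
tool_rot: [0.994, 0.106, -0.001, -0.001]
ft_force: [0.5, -0.0, -0.2]
grip_width: 0.0496
grip_force: 0.0
```

Run:
```python
from h import *
rows([(.539,-.2,.30,12),(.539,-.2,.118,12)])
m=cams.camera_model('wrist');im=cams.camera('wrist');cv2.imwrite('pics/w2.png',im)
print(proj(m,(.539,-.2,.151)),proj(m,(.539,-.2,.04)))
```

```text
t10.03 [ 0.5357 -0.1983  0.295 ] ang12.2 F [ 0.5 -0.  -0.2] M [-0.03 -0.04  0.  ] w0.0496 q6 0.81
0.0029 0.0024 -0.0050 0.2
0.0031 0.0027 0.1770 0.2
[319.98761121 183.72769951] [319.11528782 164.20043681]
```

View pics/w2.png

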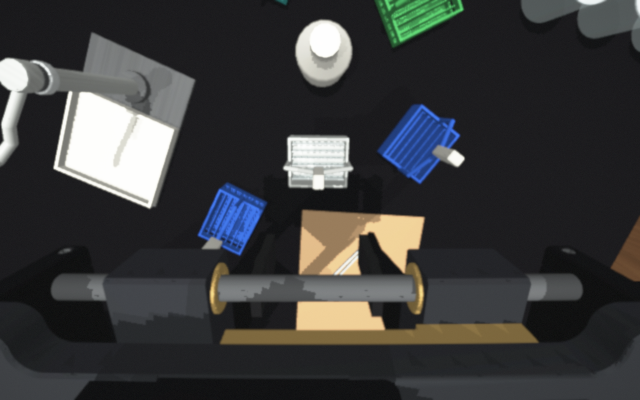

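The white tab's top is at (318,183), right where predicted (320,184), and the rack is square to the jaws. Descend and pinch.

Emit:
servo_tool(moves="0.003 0.0025 0.03 0 0.05;0.003 0.0025 0.065 0 0.05;0.003 0.0025 0.1 0 0.05;0.003 0.0025 0.13 0 0.05;0.003 0.0025 0.155 0 0.05;0.003 0.0025 0.168 0 0.05;0.003 0.0025 0.176 0 0.05;0.003 0.0025 0.176 0 0.05;0.003 0.0025 0.176 0 0.05", grip_force=30)

```text
time: 10.83
position: [0.5399, -0.2016, 0.1199]
tool_rot: [0.994, 0.105, 0.0, 0.0]
ft_force: [-0.1, 0.3, 0.7]
grip_width: 0.0499
grip_force: 0.0
```

Emit:
servo_tool(moves="0 0 0 0 0.02;0 0 0 0 0.01;0 0 0 0 0.005;0 0 0 0 0.002;0 0 0 0 0.002;0 0 0 0 0.002;0 0 0 0 0.002;0 0 0 0 0.002")

```text
time: 11.5
position: [0.539, -0.2019, 0.1191]
tool_rot: [0.995, 0.105, -0.0, -0.0]
ft_force: [0.7, -1.0, -2.1]
grip_width: 0.0117
grip_force: 29.9
```

Emit:
servo_tool(moves="0 0 -0.01 0 0.002;0 0 -0.03 0 0.002;0 0 -0.06 0 0.002;0 0 -0.09 0 0.002;0 0 -0.12 0 0.002;0 0 -0.15 0 0.002;0 0 -0.18 0 0.002;0 0 -0.2 0 0.002;0 0 -0.21 0 0.002;0 0 -0.21 0 0.002")

```text
time: 12.33
position: [0.5404, -0.2027, 0.3322]
tool_rot: [0.994, 0.105, 0.002, 0.002]
ft_force: [0.2, -0.4, -2.1]
grip_width: 0.012
grip_force: 29.9
```

Run:
```python
from h import *
u=np.array([np.cos(np.radians(158.5)),np.sin(np.radians(158.5))])
P=lambda r,z:(*(C+r*u),z,-21.5)
rows([P(.15,.33),P(.15,.232),P(.07,.232),P(.07,.192)])
```

```text
t12.33 [ 0.5404 -0.2027  0.3322] ang12.0 F [ 0.2 -0.4 -2.1] M [-0.05  0.07 -0.04] w0.0120 q6 0.81
-0.0224 -0.3480 0.0008 33.5
-0.0228 -0.3484 0.0988 33.5
0.0439 -0.3042 0.0992 33.5
0.0437 -0.3043 0.1392 33.5
```

Emit:
servo_tool(moves="-0.001 -0.015 0 2 0.002;-0.003 -0.045 0 5 0.002;-0.005 -0.08 0 9 0.002;-0.007 -0.115 0 13 0.002;-0.01 -0.15 0 17 0.002;-0.012 -0.185 0 21 0.002;-0.014 -0.22 0 25 0.002;-0.017 -0.255 0 28 0.002;-0.019 -0.29 0 31 0.002;-0.021 -0.325 0 33 0.002")

```text
time: 13.17
position: [0.449, 0.1128, 0.3275]
tool_rot: [0.983, -0.183, -0.002, 0.0]
ft_force: [0.9, 0.2, -2.5]
grip_width: 0.0116
grip_force: 30.0
```

Emit:
servo_tool(moves="0 -0.018 0 0.5 0.002;0 -0.018 0 0.5 0.002;0 -0.018 0 0.5 0.002;0 -0.018 0 0.5 0.002")

```text
time: 13.5
position: [0.4568, 0.1277, 0.3281]
tool_rot: [0.982, -0.186, -0.001, 0.001]
ft_force: [1.0, -0.2, -3.4]
grip_width: 0.012
grip_force: 30.0
```

Run:
```python
from h import *
u=np.array([np.cos(np.radians(158.5)),np.sin(np.radians(158.5))])
P=lambda r,z:(*(C+r*u),z,-21.5)
rows([P(.15,.33),P(.15,.232),P(.07,.232),P(.07,.192)])
```

```text
t13.50 [0.4568 0.1277 0.3281] ang-21.5 F [ 1.  -0.2 -3.4] M [ 0.04  0.05 -0.01] w0.0120 q6 1.98
-0.0120 -0.0009 -0.0019 0.0
-0.0118 -0.0011 0.0961 0.0
0.0682 -0.0011 0.0959 0.0
0.0683 -0.0011 0.1359 0.0
```

Emit:
servo_tool(moves="-0.012 -0.001 0 0 0.002;-0.012 -0.001 0.02 0 0.002;-0.012 -0.001 0.04 0 0.002;-0.012 -0.001 0.06 0 0.002;-0.012 -0.001 0.08 0 0.002;-0.012 -0.001 0.096 0 0.002;-0.012 -0.001 0.096 0 0.002;-0.012 -0.001 0.096 0 0.002")

```text
time: 14.17
position: [0.4457, 0.1329, 0.2329]
tool_rot: [0.982, -0.187, -0.002, 0.0]
ft_force: [1.3, 0.7, -1.4]
grip_width: 0.0113
grip_force: 30.0
```

Run:
```python
from h import *
u=np.array([np.cos(np.radians(158.5)),np.sin(np.radians(158.5))])
P=lambda r,z:(*(C+r*u),z,-21.5)
o,T,a=st()
rows([P(.15,.232),P(.07,.232),P(.07,.192)])
s=cams.camera('scene');t=cams.camera('top');w=cams.camera('wrist')
f=lambda im,x,y:cv2.resize(im[y:y+75,x:x+100],(400,300),interpolation=2)
cv2.imwrite('pics/c3.png',np.vstack([np.hstack([f(s,310,150),f(t,240,165)]),np.hstack([cv2.resize(w,(400,250)),cv2.resize(w[100:300,190:450],(400,250))])]))
```

```text
t14.17 [0.4457 0.1329 0.2329] ang-21.6 F [ 1.3  0.7 -1.4] M [ 0.05  0.03 -0.02] w0.0113 q6 2.00
t14.17 [0.4457 0.1329 0.2329] ang-21.6 F [ 1.3  0.7 -1.4] M [ 0.05  0.03 -0.02] w0.0113 q6 2.00
0.0002 -0.0002 0.0009 -0.1
0.0802 -0.0003 0.0007 -0.1
0.0803 -0.0003 0.0407 -0.1
```

View pics/c3.png

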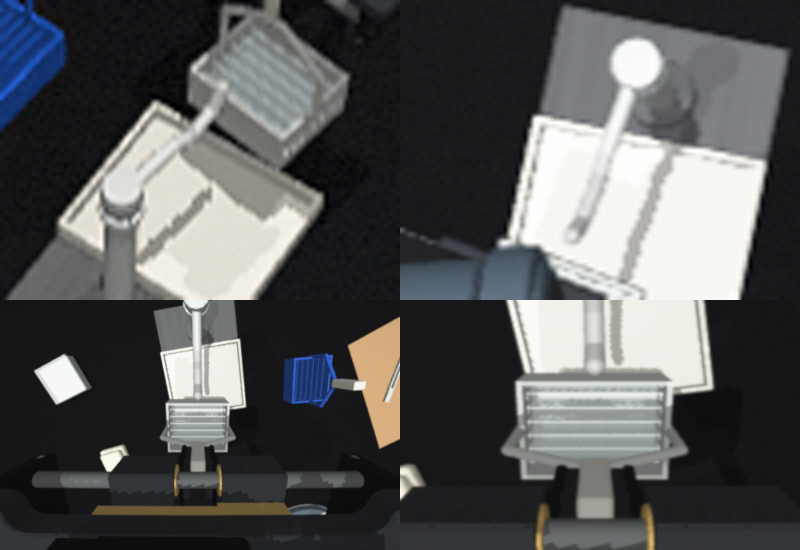

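The rack hangs upright. In the wrist crop the hook (column 593) lines up with the tab (column 597), and the tip sits above the basket rim and below the handle's peak. Slide in.

Emit:
servo_tool(moves="0.008 0 0 0 0.002;0.016 0 0 0 0.002;0.024 0 0 0 0.002;0.032 0 0 0 0.002;0.04 0 0 0 0.002;0.048 0 0 0 0.002;0.056 0 0 0 0.002;0.064 0 0 0 0.002")

```text
time: 14.98
position: [0.5072, 0.1097, 0.2333]
tool_rot: [0.982, -0.186, -0.0, 0.0]
ft_force: [-0.7, -0.6, -3.4]
grip_width: 0.0117
grip_force: 30.0
```

Emit:
servo_tool(moves="0.008 0 0 0 0.002;0.016 0 0 0 0.002;0.016 0 0 0 0.002;0.016 0 0 0 0.002")

```text
time: 15.32
position: [0.5216, 0.104, 0.2333]
tool_rot: [0.982, -0.187, -0.0, -0.0]
ft_force: [-0.1, 0.0, -3.0]
grip_width: 0.0116
grip_force: 30.0
```

Run:
```python
from h import *
u=np.array([np.cos(np.radians(158.5)),np.sin(np.radians(158.5))])
P=lambda r,z:(*(C+r*u),z,-21.5)
rows([P(.07,.232),P(.07,.192)])
s=cams.camera('scene');w=cams.camera('wrist')
f=lambda im,x,y:cv2.resize(im[y:y+75,x:x+100],(400,300),interpolation=2)
cv2.imwrite('pics/c4.png',np.hstack([f(s,310,150),cv2.resize(w[60:285,170:470],(400,300))]))
```

```text
t15.32 [0.5216 0.104  0.2333] ang-21.5 F [-0.1  0.  -3. ] M [ 0.03  0.02 -0.02] w0.0116 q6 1.93
-0.0010 0.0008 0.0013 -0.0
-0.0010 0.0008 0.0413 -0.0
```

View pics/c4.png

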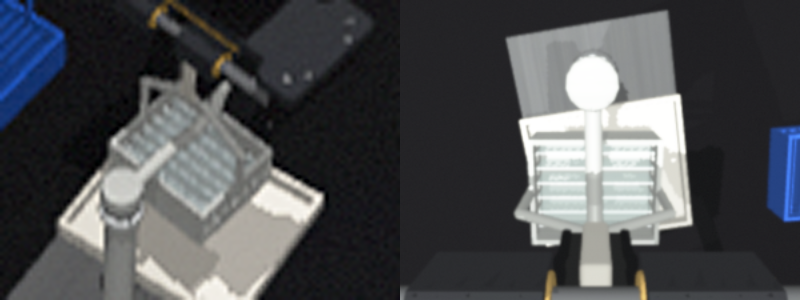

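The handle is over the hook, with the rod passing through between handle and basket under the tab. Now a soft lowering.

Emit:
servo_tool(moves="-0.001 0.001 0.005 0 0.002;-0.001 0.001 0.01 0 0.002;-0.001 0.001 0.015 0 0.002;-0.001 0.001 0.02 0 0.002;-0.001 0.001 0.025 0 0.002;-0.001 0.001 0.03 0 0.002;-0.001 0.001 0.033 0 0.002;-0.001 0.001 0.035 0 0.002;-0.001 0.001 0.035 0 0.002")

```text
time: 16.17
position: [0.5197, 0.1036, 0.1979]
tool_rot: [0.982, -0.186, -0.001, 0.0]
ft_force: [0.2, -0.2, -1.9]
grip_width: 0.0118
grip_force: 30.0
```

Emit:
servo_tool(moves="0 0 0.001 0 0.002;0 0 0.002 0 0.002;0 0 0.003 0 0.002;0 0 0.004 0 0.002;0 0 0.004 0 0.002;0 0 0.004 0 0.002")

```text
time: 16.67
position: [0.5201, 0.1037, 0.1946]
tool_rot: [0.982, -0.186, 0.0, -0.0]
ft_force: [-0.1, 0.7, -1.8]
grip_width: 0.0116
grip_force: 30.0
```

Emit:
servo_tool(moves="0 0 0.0007 0 0.002;0 0 0.0014 0 0.002;0 0 0.002 0 0.002;0 0 0.002 0 0.002;0 0 0.002 0 0.002")

```text
time: 17.08
position: [0.5203, 0.1037, 0.1929]
tool_rot: [0.982, -0.186, 0.0, -0.0]
ft_force: [-1.2, 0.4, 2.7]
grip_width: 0.0117
grip_force: 30.0
```

Contact felt: Fz changed from about -2 to +2.7 N, at the expected height. Release gently and let it settle.

Emit:
servo_tool(moves="0 0 0 0 0.002;0 0 0 0 0.002;0 0 0 0 0.013;0 0 0 0 0.014;0 0 0 0 0.016;0 0 0 0 0.02;0 0 0 0 0.025;0 0 0 0 0.03;0 0 0 0 0.035;0 0 0 0 0.035", grip_force=5)

```text
time: 17.92
position: [0.52, 0.1036, 0.1924]
tool_rot: [0.982, -0.186, -0.0, 0.0]
ft_force: [0.3, -0.1, 0.9]
grip_width: 0.0326
grip_force: 0.0
```

Emit:
servo_tool(moves="0 0 0 0 0.04;0 0 0 0 0.04;0 0 -0.003 0 0.04;0 0 -0.008 0 0.04;0 0 -0.02 0 0.04;0 0 -0.035 0 0.04;0 0 -0.055 0 0.04;0 0 -0.08 0 0.04;0 0 -0.11 0 0.04;0 0 -0.13 0 0.04")

```text
time: 18.75
position: [0.5208, 0.1037, 0.3256]
tool_rot: [0.982, -0.186, 0.002, -0.0]
ft_force: [0.7, 0.5, 0.2]
grip_width: 0.04
grip_force: 0.0
```

Emit:
servo_tool(moves="0 -0.03 0 0 0.04;0 -0.06 0 0 0.04;0 -0.09 0 0 0.04;0 -0.12 0 0 0.04;0 -0.15 0 0 0.04;0 -0.15 0 0 0.04;0 -0.15 0 0 0.04;0 -0.15 0 0 0.04;0 -0.15 0 0 0.04;0 -0.15 0 0 0.04")

```text
time: 19.58
position: [0.5746, 0.2421, 0.3227]
tool_rot: [0.982, -0.187, -0.0, 0.0]
ft_force: [-0.2, -0.0, 0.0]
grip_width: 0.0402
grip_force: 0.0
```

Run:
```python
from h import *
st()
f=lambda im,x,y:cv2.resize(im[y:y+75,x:x+100],(400,300),interpolation=2)
a=[cams.camera('scene'),cams.camera('top')]
for i in range(6): cams.camera('scene')
b=[cams.camera('scene'),cams.camera('top')]
print([int((cv2.absdiff(p,q)[150:270,230:420].max(2)>40).sum()) for p,q in zip(a,b)])
cv2.imwrite('pics/c5.png',np.vstack([np.hstack([f(b[0],310,150),f(b[1],240,165)]),np.hstack([cv2.resize(x,(400,250)) for x in b])]))
```

```text
t19.58 [0.5746 0.2421 0.3227] ang-21.6 F [-0.2 -0.   0. ] M [ 0.05  0.01 -0.03] w0.0402 q6 2.17
[8, 9]
```

View pics/c5.png

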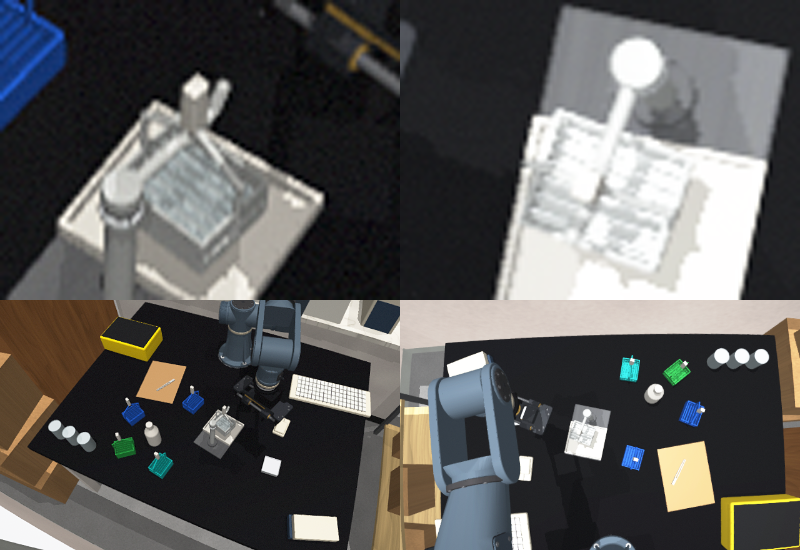

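The rack hangs on the hook over the tray, with the gripper clear of it and the other things where they were. I'll let it settle a bit longer, then hand in.

Emit:
servo_tool(moves="0 0 0 0 0.04;0 0 0 0 0.04;0 0 0 0 0.04;0 0 0 0 0.04;0 0 0 0 0.04;0 0 0 0 0.04;0 0 0 0 0.04;0 0 0 0 0.04;0 0 0 0 0.04;0 0 0 0 0.04")

```text
time: 20.92
position: [0.5749, 0.2432, 0.3225]
tool_rot: [0.982, -0.186, 0.0, -0.0]
ft_force: [-0.4, 0.3, -0.8]
grip_width: 0.04
grip_force: 0.0
```

Emit:
servo_tool(moves="0 0 0 0 0.04;0 0 0 0 0.04;0 0 0 0 0.04;0 0 0 0 0.04;0 0 0 0 0.04;0 0 0 0 0.04;0 0 0 0 0.04;0 0 0 0 0.04;0 0 0 0 0.04;0 0 0 0 0.04")

```text
time: 21.75
position: [0.575, 0.2432, 0.3224]
tool_rot: [0.982, -0.186, 0.0, -0.0]
ft_force: [-0.0, -0.5, 0.6]
grip_width: 0.0401
grip_force: 0.0
```

```bash
python3 -c "
from h import *
print(job.hand_in())"
```

```text
the job is handed in; nothing more can be done
None
```

I pushed the hook to what the force readings show is its hard stop (highest reading about 19 N), hung the rack in its dip over the tray, let it go and handed the job in at about 22 s; the verdict was not shown.

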